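# Turn the leaf of the counter price book

## Task

An open price book with stiff hinged leaves lies on the shop counter. With the fingertips only, lift the upper leaf on the right-hand side (as seen from the robot) from under its tab in the middle of its free edge, turn it over the spine and press it down until it lies flat on the left-hand side; turn it steadily, without pinching, flinging or jamming it. The leaf beneath it and the leaf already turned must stay lying where they are, and the things standing round the book must not be pushed about or picked up.

Things in the scene. Friction and masses are not known exactly. Their poses are not given: they have to be found in the camera images.
- book: price book: grey steel stand fixed to the counter. Two flat wings, tops 45 mm above the counter, undersides at 35 mm, 224 mm along the spine, reaching 168 mm to either side of it; beneath them a plinth reaching 115 mm to either side. Origin: on the counter under the middle of the spine; x along the spine away from the robot, y to the left, z up
- book_axis (a point): middle of the hinge rod in the spine, 52.5 mm above the counter, axes as the book's; all three leaves turn about its x. Brackets at both ends of the rod (116 mm from the middle) rise to 60 mm
- leaf_upper (a joint): angle of the leaf to turn, rad: 0 flat on the right on top of leaf_lower (starts 0 to 0.45), pi/2 upright, pi flat on the left on top of leaf_turned; stops at 0 and pi. Stiff grey panel 4 mm thick, middle plane through the axis, 210 mm along the spine, from 8 to 160 mm off the axis. About 0.11 kg; stiff hinge (0.15 N m): stays at any angle, takes 1 to 2 N at its edge to move
- leaf_upper_tab (a point): middle of the outer edge, at half thickness, of the upper leaf's tab: 188 mm from the axis, 52.5 mm above the counter when flat. The tab is 4 mm thick, 60 mm wide along the spine, in the middle of the free edge, juts 28 mm out of it and overhangs the wing by 20 mm. The frame turns with the leaf: x along the spine, y from the tab towards the spine
- leaf_lower (a joint): angle of the leaf beneath, rad: 0 lying flat on the right wing (where it must stay), growing as it is lifted. Same panel, 5 mm lower when flat, with the same kind of tab at the end of its free edge nearest the robot (70 mm from the middle)
- leaf_turned (a joint): angle of the leaf already turned, rad: 0 lying flat on the left wing (where it must stay), growing as it is lifted back. Same panel, with its tab at the far end of its free edge (70 mm from the middle)
- can: drinks can standing upright, 66 mm across, 122 mm tall; bystander beyond the left part of the book; origin at the centre of its underside
- gum_tub: lidded round gum tub standing upright, 60 mm across, 85 mm tall; bystander beyond the right part of the book; origin at the centre of its underside
- mint_tin: flat closed tin, 60 x 95 x 21 mm; bystander to the left of the book; origin at the centre of its underside
- stamp: wooden hand stamp standing on its round foot, 40 mm across, 78 mm tall; bystander to the right of the book, at its end nearest the robot; origin at the centre of its underside
- coin_dish: shallow round change dish, 110 mm across, 20 mm tall; bystander to the left of the book; origin at the centre of its underside
- lighter: pocket lighter lying flat, 24 x 80 x 12 mm; bystander just beyond the far end of the spine; origin on its underside
- pen: pen lying on the counter, about 140 mm long, 11 mm thick; bystander to the right of the book; origin on its underside

How it is judged:
On the way:
1. the upper leaf stands about upright over the spine (value of joint leaf_upper between 1.2 and 1.95 rad), for 0.05 s.
At the end, for the whole second after the job is handed in: The upper leaf lies at rest on the left-hand side, within 0.06 rad of flat (joint above 3.08, free edge less than about 12 mm up); the lower leaf and the already turned leaf lie within 0.05 rad of flat on their own sides; every bystander is within 20 mm of its starting place (value of joint leaf_upper above 3.08 rad and velocity of joint leaf_upper between -0.05 and 0.05 rad/s and value of joint each of leaf_lower, leaf_turned below 0.05 rad and distance of each of can, gum_tub, mint_tin, stamp, coin_dish, lighter, pen from where it was at the start of the episode below 0.02 m); the robot touches nothing.
It fails at once if the upper leaf is flung or slammed (turns faster than 4 rad/s) (velocity of joint leaf_upper above 4 rad/s or velocity of joint leaf_upper below -4 rad/s).
It fails at once if the book is pinched, jammed or pressed hard (more than 30 N from the fingers) (contact force between the fingers and book above 30 N).
It fails at once if the leaf beneath is lifted (more than 0.1 rad) (value of joint leaf_lower above 0.1 rad).
It fails at once if the already turned leaf is lifted (more than 0.1 rad) (value of joint leaf_turned above 0.1 rad).
It fails at once if a bystander is pushed about or picked up (moved more than 25 mm) (distance of any of can, gum_tub, mint_tin, stamp, coin_dish, lighter, pen from where it was at the start of the episode above 0.025 m).
It also fails if it takes over 48 s, if anything falls off the work surface, if the arm or the gripper's body presses on something with over 40 N, if the wrist force passes 120 N, or if a joint passes its speed limit or range.

## Robot

A 7-joint arm with a two-finger parallel gripper is mounted at the origin on the work surface. World frame = base frame: x ahead of the robot, y to its left, z up, the work surface at z = 0. Lengths are in m, angles in rad, forces in N, time in s.
With the tool pointing down it reaches from about 0.4 to 0.85 m from the base axis. Payload 10.4 kg.
Tool frame: the origin (TCP) lies at the very end of the fingers, on their centre line; the grasp point (between the pads) lies 19 mm behind it; z points along the fingers, y is the line along which they close (so a half turn about z gives the same grasp; the last joint's range is limited). The gripper opens to 87 mm and grips with 3 to 60 N. Pads are 19 mm wide; open, the fingers measure 117 mm over their backs; the gripper's body (75 mm by 190 mm) begins 51 mm behind the grasp point.
Start: joints at [1.226, 0.332, -0.065, 1.46, 0.022, 1.35, -0.088], TCP at [0.198, -0.593, 0.186] pointing down, gripper open.
Joint ranges: [-2.6, 2.6], [-0.5, 2.12], [-1.47, 1.34], [0.16, 2.42], [-1.27, 4.41], [0.06, 2.06], [-2.6, 2.6]. Speed limits (rad/s): [2.22, 2.22, 2.79, 2.79, 3.14, 3.14, 3.14].

## Interface

Orientations are given as a unit quaternion [x, y, z, w].
In Python, from bench import * gives the robot as it stands.
- The arm moves only by the tool step_arm, never from a script. Its arguments are lists of equal length, an entry for each row: "delta_pos": the shift along the world's x, y, z in units of 25 mm (1.0 is 25 mm), a list of three; "turn": the turn about the world's z in units of 0.12 rad (1.0 is 0.12 rad). In form: {"delta_pos": [[tx, ty, tz], ...], "turn": [turn, ...]}. A call has 1 to 12 rows; each row shifts and turns the commanded pose from where the row before left it; what a row does not reach is not made up. A row lasts 1/10 s, in which the tool goes at most 50 mm and 8.59 degrees, less where a joint would pass 70% of its speed; a pose out of reach is approached as far as the arm can. A call with a number of a shift or a turn outside -1 to 1 is refused whole. A call with a gripper value outside its range is refused whole. "grip" is the closure, from 0 (fully open) to 1 (shut), set as the call begins (left out, the last holds). The fingers move at their own pace and stop on an object; "newtons" is the grip in N (left out, the last holds). Time passes only in rows, so rows that do not move let the fingers close. It gives the time, the measured TCP pose, the force, the opening and the grip force at its end, in the units of the state.
- read_state(): the state, without advancing time (a new reading comes with each control period).
- camera(name): name is "scene" or "top" or "wrist"; returns a dict with "image" (400x640x3 uint8, red, green, blue), "z_map" (400x640 float32, m along the optical axis (not along the pixel's ray), 0 where there is no reading), "mtx" (3x3 intrinsics, pixels), "view" (4x4, takes a point from world to camera coordinates). Camera axes: x right, y up, looking along -z (the intrinsics and any distortion apply to the point x, -y, -z); pixel columns grow to the right and rows downward; lengths in m; the calibration is good to about 2 mm. A picture is of the moment at which its call begins.
- close_job(): hands the job in; it is judged then, once.
The state is a dict: "time": time; "joint_positions": joint angles; "joint_vel": joint speeds; "joint_torque": joint torques, N m; "ee_pos": TCP position; "eef_rot": TCP orientation; "ft_force": force on the tool from outside, world axes, zero at the start; "torque": the same for the moment, N m; "width": finger opening in m; "grip_force": force on a finger pad.
Only numpy, scipy, OpenCV 4.12 (cv2) and the standard library are available. Lean on these libraries where they do the work, as an engineer would, in place of code of your own. Each camera call takes 0.05 s, during which the arm holds its last target. There are 200 camera calls.

## Working session

There is one attempt and no reset: what is moved stays moved. The work goes in short steps, Python scripts to look and compute and a tool call to move; the robot and the scene stay as the last step left them, time stands still between calls to the robot, and variables do not carry over. Pictures are saved under pics/ and viewed, at most 10 in all, crops included, and the job is handed in when it is done.

Besides the shell and the picture viewer there is one more tool, called after ">>>" by a JSON object that holds its "method" and its "body", one argument or row to a line. step_arm: Moves the arm, as the interface text tells. Shifts and turns lie within -1 to 1; 1 stands for 25 mm of shift or 0.12 rad of turn. Its arguments: {"type":"object","properties":{"delta_pos":{"type":"array"},"turn":{"type":"array"},"grip":{"type":"number"},"newtons":{"type":"number"}},"required":["delta_pos","turn"]}

```bash
mkdir -p pics; python3 - <<'E'
from bench import *
import cv2,numpy as np
s=read_state(); print({k:np.round(v,3).tolist() for k,v in s.items()})
for n in ("top","scene"):
    c=camera(n); cv2.imwrite(f"pics/{n}0.png",c["image"][:,:,::-1]); np.savez(f"pics/{n}0.npz",**c)
    print(n,c["mtx"].tolist(),np.round(c["view"],3).tolist())
E
```

```text
{'time': 0.0, 'joint_positions': [1.226, 0.333, -0.065, 1.461, 0.022, 1.35, -0.089], 'joint_vel': [0.001, 0.001, 0.0, 0.001, 0.0, 0.003, -0.002], 'joint_torque': [-0.0, -62.325, 0.025, -38.99, -0.061, 0.04, 0.0], 'ee_pos': [0.198, -0.593, 0.185], 'eef_rot': [0.987, 0.16, -0.0, -0.001], 'ft_force': [0.699, 0.109, 0.199], 'torque': [0.007, -0.033, 0.011], 'grip_force': 0.0, 'width': 0.087}
top [[387.92077317036217, 0.0, 316.5146738489119], [0.0, 387.92077317036217, 195.08958795885238], [0.0, 0.0, 1.0]] [[-0.008, -1.0, -0.007, 0.071], [0.998, -0.008, 0.059, -0.551], [-0.06, -0.007, 0.998, -1.03], [0.0, 0.0, 0.0, 1.0]]
scene [[443.9522365973777, 0.0, 323.2883367125342], [0.0, 443.9522365973777, 193.35492133947304], [0.0, 0.0, 1.0]] [[0.452, 0.892, -0.005, -0.301], [-0.733, 0.374, 0.568, 0.348], [0.509, -0.253, 0.823, -1.328], [0.0, 0.0, 0.0, 1.0]]
```

View pics/top0.png

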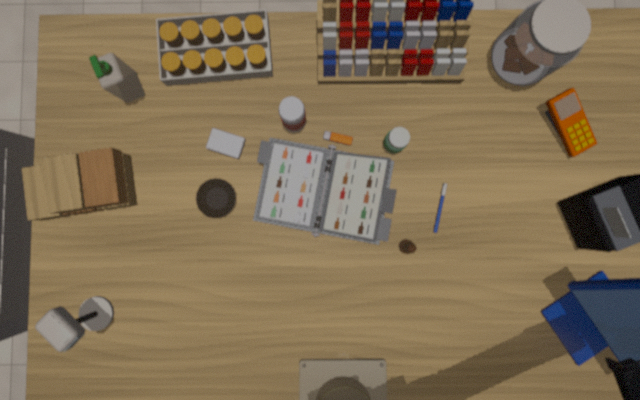

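View pics/scene0.png

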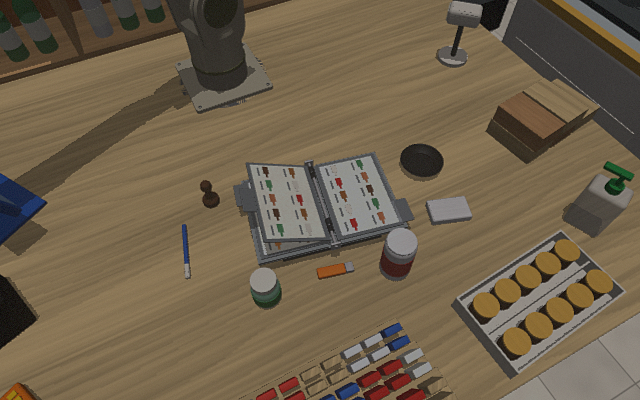

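The top view shows the spine running from about (331,152) to (318,232). The upper leaf's tab is near (388,200) on the right, with the lower leaf's tab near (383,230). The pen is at (440,208), the stamp at (407,246) and the gum tub at (397,138). The scene view shows the upper leaf clearly raised off the lower one.

```bash
cat > h.py <<'E'
import numpy as np,cv2
def pts(c):
    z=c["z_map"]; K=c["mtx"]; v,u=np.indices(z.shape)
    P=np.stack([(u-K[0,2])/K[0,0]*z,-(v-K[1,2])/K[1,1]*z,-z],-1)
    V=c["view"]; return (P-V[:3,3])@V[:3,:3]
E
python3 - <<'E'
from h import *
for n,crop in (("top",(250,410,130,250)),("scene",(220,420,140,270))):
    c=dict(np.load(f"pics/{n}0.npz")); P=pts(c)
    a,b,d,e=crop; im=c["image"][d:e,a:b,::-1]
    cv2.imwrite(f"pics/{n}_crop.png",cv2.resize(im,None,fx=4 if n=="scene" else 4.8,fy=4 if n=="scene" else 4.8,interpolation=cv2.INTER_CUBIC))
    if n=="top":
        print("z grid, rows 135..245 step 8, cols 255..400 step 6"); 
        for r in range(140,246,8): print(r,(P[r,256:402:6,2]*1000).round().astype(int).tolist())
        for u,v in ((290,106),(397,135),(398,140),(407,246),(440,208),(338,138),(331,152),(318,232),(325,192),(388,200)): print((u,v),P[v,u].round(4))
        np.save("pics/topP.npy",P)
E
```

```text
z grid, rows 135..245 step 8, cols 255..400 step 6
140 [-2, -1, 1, 47, 47, 0, 1, 2, -4, -1, -4, -1, 2, 10, 11, 1061, 5, -1, -4, -1, 1, 3, 60, 83, 83]
148 [-1, 46, 49, 47, 49, 47, 48, 52, 49, 47, 42, 45, 43, 58, 0, -2, 1, -3, 0, 0, -4, -4, 42, 63, 71]
156 [-2, 47, 48, 53, 48, 50, 51, 51, 52, 52, 55, 45, 34, 59, 64, 70, 72, 85, 91, 93, -3, -1, -1, -3, 1]
164 [0, 1, 48, 48, 51, 50, 1061, 46, 48, 46, 47, 54, 59, 59, 65, 74, 81, 87, 89, 96, 105, 108, 116, 1, -4]
172 [-4, 0, 49, 51, 49, 48, 47, 50, 54, 48, 51, 48, 53, 63, 67, 72, 80, 87, 95, 99, 101, 112, 116, -6, -4]
180 [0, 44, 48, 48, 51, 47, 49, 48, 49, 51, 47, 50, 37, 63, 73, 80, 85, 90, 94, 103, 105, 109, 45, -2, 0]
188 [0, 48, 44, 52, 49, 51, 43, 52, 46, 49, 50, 33, 59, 68, 73, 80, 83, 91, 97, 105, 109, 113, 47, -3, 0]
196 [-5, 48, 46, 53, 47, 50, 50, 48, 49, 45, 50, 53, 60, 68, 70, 80, 80, 89, 97, 101, 110, 115, 121, 126, 1]
204 [45, 53, 50, 47, 49, 49, 51, 50, 48, 48, 46, 38, 64, 67, 74, 81, 86, 94, 96, 106, 112, 118, 121, -1, -1]
212 [46, 47, 50, 48, 49, 49, 48, 51, 49, 47, 48, 34, 62, 73, 76, 83, 87, 93, 98, 108, 113, 114, 120, 1, -3]
220 [47, 42, 48, 50, 49, 49, 50, 49, 50, 51, 55, 58, 67, 74, 79, 86, 90, 96, 100, 107, 113, 49, 45, -3, -1]
228 [-5, -2, 0, -4, -2, -1, 43, 46, 46, 46, 59, 57, 68, 72, 77, 82, 92, 98, 104, 107, 115, 47, 49, 0, -2]
236 [-1, 2, 2, -3, 0, 0, -3, 1, -1, -1, -1, 1, -2, 47, 43, 86, 93, 96, 105, 111, 117, 50, 48, -2, -7]
244 [-1, 0, -2, -6, 0, -4, -1, 1, 1, 2, -7, -1, 0, -5, -1, 0, -6, 0, -3, -2, 42, 0, -1, -4, 16]
(290, 106) [0.7656 0.1294 0.1206]
(397, 135) [ 0.6994 -0.1404  0.0811]
(398, 140) [ 0.6858 -0.1419  0.0847]
(407, 246) [ 0.4169 -0.163   0.067 ]
(440, 208) [ 0.5142 -0.2669  0.0102]
(338, 138) [0.7073 0.0067 0.0127]
(331, 152) [0.6616 0.0275 0.0555]
(318, 232) [0.4529 0.0632 0.0368]
(325, 192) [0.5581 0.0439 0.0388]
(388, 200) [ 0.5319 -0.1072  0.1215]
```

View pics/top_crop.png

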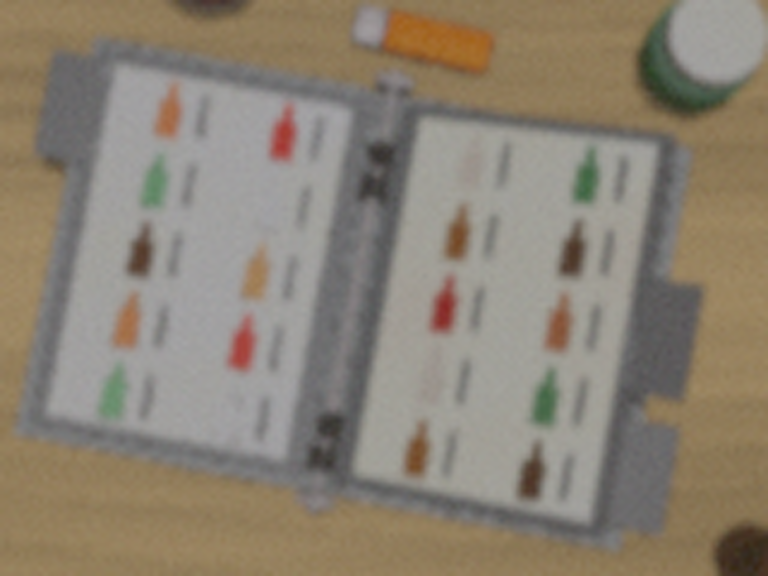

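The crop shows the upper leaf raised with its tab at crop (670,340), which is pixel (390,201). The hinge rod ends are at crop (395,82) and (316,498).

```bash
python3 - <<'E'
from h import *
c=dict(np.load("pics/top0.npz")); P=pts(c); K=c["mtx"];V=c["view"]
def ray(u,v,h):
    d=np.array([(u-K[0,2])/K[0,0],-(v-K[1,2])/K[1,1],-1])@V[:3,:3]; o=-V[:3,3]@V[:3,:3]
    return o+d*(h-o[2])/d[2]
a=ray(332.3,147.2,.057); b=ray(315.8,233.7,.057); print("ends",a,b,np.linalg.norm(a-b),"mid",(a+b)/2)
ex=(a-b)/np.linalg.norm(a-b); yaw=np.arctan2(ex[1],ex[0]); print("yaw",yaw)
# leaf plane fit
m=np.zeros(P.shape[:2],np.uint8); cv2.fillPoly(m,[np.array([[339,156],[384,164],[370,232],[327,224]])],1)
Q=P[m>0]; Q=Q[(Q[:,2]>.055)&(Q[:,2]<.13)]
A=np.c_[Q[:,:2],np.ones(len(Q))]; k=np.linalg.lstsq(A,Q[:,2],rcond=None)[0]
r=abs(A@k-Q[:,2])<.008; k=np.linalg.lstsq(A[r],Q[r,2],rcond=None)[0]
g=np.hypot(*k[:2]); th=np.arctan(g); print("theta",th,"dir",np.arctan2(k[1],k[0])+np.pi/2,r.sum())
# axis line: where mid plane (top -2mm) crosses z .0525
n=k[:2]/g; off=(.0525+.002/np.cos(th)-k[2])/g; mid=(a+b)[:2]/2
print("mid vs plane axis offset",off-n@mid)
for u,v in ((395.5,190),(390.5,212.5)): print("tab corner",ray(u,v,.0525+.188*np.sin(th)))
y=np.array([-np.sin(yaw),np.cos(yaw)]); print("tab exp",mid-y*.188*np.cos(th),.0525+.188*np.sin(th))
E
```

```text
ends [0.67396293 0.02405264 0.057     ] [0.44932734 0.06882597 0.057     ] 0.22905414300618807 mid [0.56164514 0.0464393  0.057     ]
yaw -0.19673721893642288
theta 0.4032326270543597 dir -0.19641715307199026 3194
mid vs plane axis offset -0.0004079765965935567
tab corner [ 0.55565069 -0.12488837  0.12627002]
tab corner [ 0.50151981 -0.111817    0.12627002]
tab exp [ 0.527844   -0.12314686] 0.12627002483562688
```

>>> {"method": "step_arm", "body": {
  "delta_pos": [
    [0.64,0.85,0],
    [0.64,0.85,0],
    [0.64,0.85,0],
    [0.64,0.85,0],
    [0.64,0.85,0],
    [0.64,0.85,0],
    [0.64,0.85,0],
    [0.64,0.85,0],
    [0.64,0.85,0],
    [0.64,0.85,0]
  ],
  "turn": [0.44,0.44,0.44,0.44,0.44,0.44,0.44,0.44,0.44,0.44],
  "grip": 1,
  "newtons": 10
}}

```text
time: 1.1
ee_pos: [0.359, -0.3786, 0.1858]
eef_rot: [0.91, 0.414, 0.0, 0.0]
ft_force: [1.0, 0.3, 0.9]
width: 0.0151
grip_force: 0.0
```

>>> {"method": "step_arm", "body": {
  "delta_pos": [
    [0.64,0.86,0],
    [0.64,0.86,0],
    [0.64,0.86,0],
    [0.64,0.86,0],
    [0.64,0.86,0],
    [0.64,0.86,0],
    [0.64,0.86,0],
    [0.64,0.86,0],
    [0.64,0.86,0],
    [0.64,0.86,0],
    [0,0,0]
  ],
  "turn": [0.44,0.44,0.44,0.44,0.44,0.43,0.43,0.43,0.43,0.43,0]
}}

```text
time: 2.2
ee_pos: [0.52, -0.1604, 0.1857]
eef_rot: [0.771, 0.637, 0.001, -0.0]
ft_force: [-0.5, -0.7, 0.0]
width: 0.0005
grip_force: 0.0
```

>>> {"method": "step_arm", "body": {
  "delta_pos": [
    [0,0,-0.6],
    [0,0,-0.6],
    [0,0,-0.6],
    [0,0,-0.6],
    [0,0,-0.6],
    [0,0,-0.4],
    [0,0,0]
  ],
  "turn": [0,0,0,0,0,0,0]
}}

```text
time: 2.9
ee_pos: [0.5167, -0.1653, 0.099]
eef_rot: [0.774, 0.633, -0.001, -0.001]
ft_force: [0.5, -0.3, 0.5]
width: 0.0005
grip_force: 0.0
```

```bash
python3 - <<'E'
from bench import *
import cv2,numpy as np
s=read_state(); print(s["time"],s["ee_pos"],s["eef_rot"],s["ft_force"],s["width"],np.round(s["joint_positions"],2))
c=camera("wrist"); cv2.imwrite("pics/w1.png",c["image"][:,:,::-1])
c=camera("scene"); cv2.imwrite("pics/s1.png",cv2.resize(c["image"][100:300,150:470,::-1],None,fx=2.4,fy=2.4))
E
```

```text
2.9 [ 0.51668905 -0.16529101  0.09903598] [ 7.73894021e-01  6.33313910e-01 -5.88823330e-04 -1.09010260e-03] [ 0.4726202  -0.28371992  0.51602391] 0.0005172223035737662 [ 0.69  0.27 -0.53  1.76  0.15  1.15 -0.09]
```

View pics/s1.png

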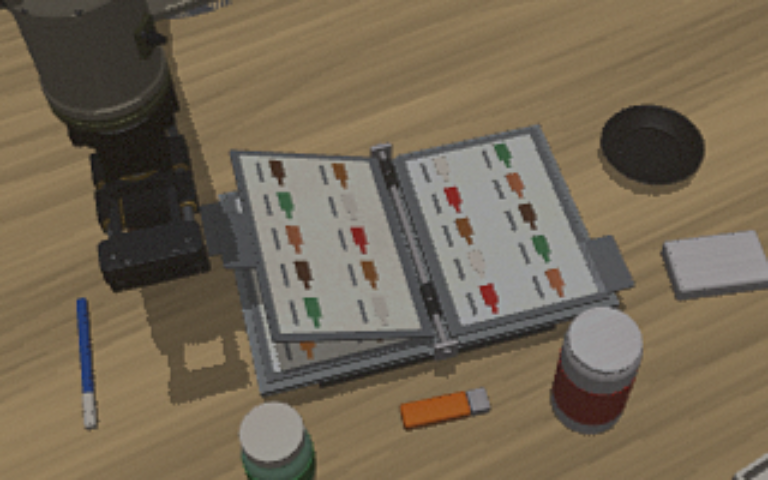

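The closed fingers are just outside the tab, at crop (165,265) against the tab at (215,225), and nothing else has moved. I'll go lower and closer, then follow the tab's arc.

```bash
cat > plan.py <<'E'
import numpy as np,sys
from bench import read_state
M=np.array([.5616,.0464]); y=-.1966; ex=np.array([np.cos(y),np.sin(y)]); ey=np.array([-ex[1],ex[0]])
def where():
    s=read_state(); p=np.array(s["ee_pos"]); d=p[:2]-M
    print("t",round(s["time"],2),"rho",round(-d@ey,4),"s",round(d@ex,4),"z",round(p[2],4),"F",np.round(s["ft_force"],1)); return p
def emit(path,s=0.):   # path: list of (rho,z) ; prints rows in 25 mm units
    p=where(); W=np.array([[*(M-ey*r+ex*s),z] for r,z in path]); c=p.copy(); out=[]
    for w in W:
        d=np.round((w-c)/.025,2); out.append(d.tolist()); c=c+d*.025
    print(out)
def edge(phi,d,push=.0015): return .188*np.cos(phi)+.002*np.sin(phi)+.0095-push, .0525+.188*np.sin(phi)-.002*np.cos(phi)-d
def face(phi,R,push=.0015): return R*np.cos(phi)+(.002-push)*np.sin(phi)+.0095, .0525+R*np.sin(phi)-(.002-push)*np.cos(phi)
E
python3 - <<'E'
from plan import *
a=[(.2165-i*.006,.099-i*.005) for i in range(1,5)]; emit(a+[a[-1]])
E
```

```text
t 3.0 rho 0.2163 s -0.0015 z 0.1009 F [0.2 0.5 0.4]
[[0.11, 0.22, -0.28], [0.04, 0.23, -0.2], [0.05, 0.24, -0.2], [0.05, 0.23, -0.2], [-0.0, 0.0, 0.0]]
```

>>> {"method": "step_arm", "body": {
  "delta_pos": [
    [0.11,0.22,-0.28],
    [0.04,0.23,-0.2],
    [0.05,0.24,-0.2],
    [0.05,0.23,-0.2],
    [0,0,0]
  ],
  "turn": [0,0,0,0,0]
}}

```text
time: 3.5
ee_pos: [0.5237, -0.1409, 0.078]
eef_rot: [0.773, 0.634, -0.0, -0.001]
ft_force: [0.1, -0.0, -0.5]
width: 0.0007
grip_force: 0.0
```

```bash
python3 - <<'E'
from plan import *
ph=np.linspace(.41,.75,10); d=np.linspace(.045,.028,10)
emit([edge(a,b,.002) for a,b in zip(ph,d)])
E
```

```text
t 3.5 rho 0.1911 s -0.0005 z 0.078 F [ 0.1 -0.  -0.5]
[[0.1, 0.4, 0.1], [0.02, 0.12, 0.34], [0.03, 0.12, 0.33], [0.03, 0.13, 0.33], [0.02, 0.14, 0.32], [0.03, 0.15, 0.31], [0.04, 0.16, 0.31], [0.03, 0.17, 0.3], [0.03, 0.17, 0.3], [0.04, 0.19, 0.29]]
```

>>> {"method": "step_arm", "body": {
  "delta_pos": [
    [0.05,0.2,0.1],
    [0.05,0.2,0.15],
    [0.02,0.12,0.34],
    [0.03,0.12,0.33],
    [0.03,0.13,0.33],
    [0.02,0.14,0.32],
    [0.03,0.15,0.31],
    [0.03,0.16,0.31]
  ],
  "turn": [0,0,0,0,0,0,0,0]
}}

```text
time: 4.3
ee_pos: [0.5307, -0.1114, 0.1343]
eef_rot: [0.774, 0.633, 0.0, 0.0]
ft_force: [0.6, -0.0, 0.4]
width: 0.0003
grip_force: 0.0
```

```bash
python3 - <<'E'
from plan import *
from h import *
from bench import camera
where()
c=camera("scene"); cv2.imwrite("pics/s2.png",cv2.resize(c["image"][100:300,150:470,::-1],None,fx=2.4,fy=2.4))
c=camera("top"); P=pts(c).reshape(-1,3); d=P[:,:2]-M; s=d@ex; o=-d@ey
for a,b in ((.02,.05),(.05,.08),(.08,.11),(.11,.14)):
  k=(abs(s-.07)<.025)&(o>a)&(o<b)&(P[:,2]<.3)&(P[:,2]>.03)
  if k.any(): print(np.median(o[k]),np.median(P[k,2]),np.arctan2(np.median(P[k,2])-.0545,np.median(o[k])),k.sum())
E
```

```text
t 4.3 rho 0.1608 s 0.0005 z 0.1343 F [ 0.6 -0.   0.4]
0.03512798725278132 0.07779884202638979 0.5856375300923197 231
0.06524261584693915 0.09631672184783893 0.5699810622423651 246
0.09511807433322847 0.11598599818518604 0.5738527199515808 265
0.12712527808984303 0.2565605351806534 1.009222233552113 459
```

View pics/s2.png

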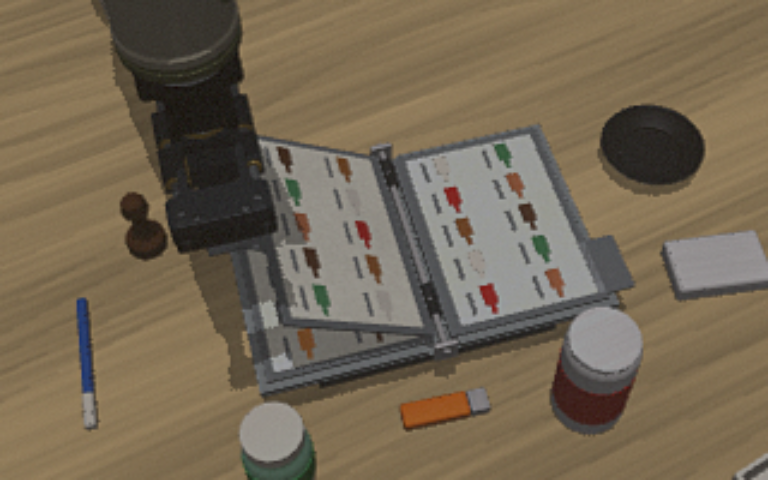

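The leaf has followed to about 0.575 rad, and the fingers at crop (220,215) have about 20 mm of overlap under the tab's edge. I'll go on with more inward motion than lift.

>>> {"method": "step_arm", "body": {
  "delta_pos": [
    [0.03,0.17,0.17],
    [0.03,0.17,0.17],
    [0.03,0.17,0.17],
    [0.04,0.17,0.17],
    [0.03,0.17,0.17],
    [0.04,0.17,0.17],
    [0,0,0]
  ],
  "turn": [0,0,0,0,0,0,0]
}}

```text
time: 5.1
ee_pos: [0.536, -0.0856, 0.1598]
eef_rot: [0.774, 0.634, 0.0, 0.0]
ft_force: [-0.1, 0.6, 0.2]
width: 0.0004
grip_force: 0.0
```

```bash
cat >> plan.py <<'E'
def leaf(sgn=1):
    from h import pts; from bench import camera
    P=pts(camera("top")).reshape(-1,3); d=P[:,:2]-M; s=d@ex; o=-d@ey
    for s0 in (-.08,.085):
      for a,b in ((.015,.04),(.04,.065),(.065,.09),(.09,.115)):
        a,b=sorted((a*sgn,b*sgn)); k=(abs(s-s0)<.018)&(o>a)&(o<b)&(P[:,2]<.3)&(P[:,2]>.03)
        if k.any(): print(s0,np.median(o[k]).round(3),np.median(P[k,2]).round(3),"ang",np.arctan2(np.median(P[k,2])-.0545,np.median(o[k])).round(3),k.sum())
E
python3 - <<'E'
from plan import *
where(); leaf()
E
```

```text
t 5.1 rho 0.1345 s 0.0006 z 0.1598 F [-0.1  0.6  0.2]
-0.08 0.028 0.073 ang 0.596 141
-0.08 0.053 0.089 ang 0.582 150
-0.08 0.078 0.105 ang 0.572 152
-0.08 0.102 0.12 ang 0.574 178
0.085 0.028 0.072 ang 0.567 134
0.085 0.053 0.089 ang 0.575 146
0.085 0.078 0.105 ang 0.575 146
0.085 0.102 0.121 ang 0.579 176
```

```bash
python3 - <<'E'
from bench import *
import cv2,numpy as np
a=camera("wrist")["image"][:,:,::-1]; b=camera("scene")["image"][110:260,190:430,::-1]; 
b=cv2.resize(b,(480,300),interpolation=cv2.INTER_CUBIC); a=cv2.resize(a,(480,300))
cv2.imwrite("pics/c3.png",np.vstack([a,b]))
E
```

```text
(no output)
```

View pics/c3.png

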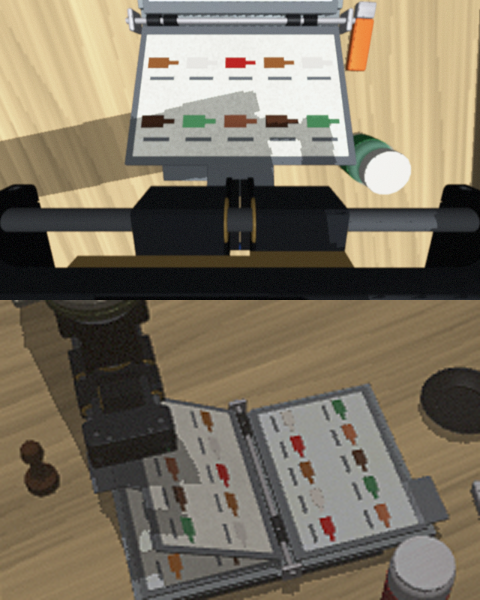

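The wrist view shows the fingertips at (240,195) hovering over the tab, around (238,172), so they have slipped over it with the leaf at 0.575 rad. I'll measure the finger and tab geometry from the wrist depth.

```bash
python3 - <<'E'
from plan import *
from h import *
from bench import camera
p=where()
c=camera("wrist"); P=pts(c); np.savez("pics/w3.npz",**c)
D=P[...,:2]-M; s=D@ex; o=-D@ey; z=P[...,2]
np.set_printoptions(linewidth=250)
for r in range(196,300,6): print(r,[f"{o[r,u]*1000:.0f},{s[r,u]*1000:.0f},{z[r,u]*1000:.0f}" for u in range(268,376,9)])
E
```

```text
t 5.25 rho 0.1356 s 0.0002 z 0.1589 F [ 0.1 -0.1  0. ]
196 ['120,-35,131', '120,-29,130', '120,-23,131', '120,-16,131', '120,-10,130', '120,-4,131', '120,2,132', '120,8,131', '120,14,131', '120,21,131', '121,27,130', '120,33,131']
202 ['124,-35,134', '124,-29,133', '124,-23,133', '124,-16,133', '124,-10,133', '124,-4,133', '124,2,133', '124,8,133', '124,14,133', '124,20,133', '124,26,134', '124,33,132']
208 ['128,-35,135', '128,-29,135', '128,-22,135', '128,-16,135', '128,-10,135', '127,-4,135', '128,2,134', '128,8,135', '128,14,135', '128,20,134', '128,26,135', '128,33,135']
214 ['131,-35,137', '131,-28,137', '131,-22,138', '131,-16,138', '131,-10,138', '131,-4,138', '131,2,137', '131,8,138', '132,14,136', '131,20,137', '131,26,138', '131,32,137']
220 ['166,-49,48', '135,-28,139', '135,-22,139', '135,-16,139', '135,-10,139', '135,-4,139', '135,2,138', '135,8,139', '135,14,140', '135,20,139', '135,26,140', '183,53,-0']
226 ['172,-49,48', '138,-28,141', '138,-22,141', '138,-16,142', '138,-10,142', '138,-4,141', '138,2,141', '139,8,140', '138,14,142', '138,20,143', '138,26,142', '191,5
[... 1300 characters left out ...]
 '97,7,285', '98,9,285', '98,11,285']
280 ['98,-12,287', '97,-9,288', '98,-7,288', '97,-5,288', '102,-4,280', '102,-1,280', '102,1,279', '103,3,279', '100,5,283', '97,7,288', '98,9,287', '98,11,288']
286 ['98,-11,289', '99,-9,289', '99,-7,288', '99,-5,288', '102,-4,282', '103,-1,280', '103,1,281', '104,3,279', '102,5,284', '99,7,288', '99,9,288', '99,11,288']
292 ['101,-12,287', '100,-9,289', '100,-7,288', '100,-5,289', '104,-4,282', '105,-1,281', '104,1,282', '104,3,282', '103,5,284', '100,7,289', '101,9,288', '100,11,289']
298 ['102,-12,288', '102,-10,288', '102,-7,289', '102,-5,288', '105,-4,283', '105,-1,283', '106,1,282', '105,3,283', '104,5,285', '102,7,288', '102,9,288', '102,11,288']
```

```bash
python3 - <<'E'
from plan import *
from h import *
c=dict(np.load("pics/w3.npz")); P=pts(c); K=c["mtx"];V=c["view"]
D=P[...,:2]-M; s=D@ex; o=-D@ey; z=P[...,2]
k=(abs(s)<.02)&(o>.11)&(o<.16)&(z>.165)&(z<.23)
print(k.sum(),np.percentile(z[k],[0,1,5,50]),"s",np.percentile(s[k],[1,99]),"o",np.percentile(o[k],[1,50,99]))
print("cam pos",-V[:3,3]@V[:3,:3])
for zz in (.159,.18,.197,.21):
    w=np.r_[M-ey*.126,zz]; q=V[:3,:3]@w+V[:3,3]; print(zz,K[0,0]*q[0]/-q[2]+K[0,2],K[1,1]*-q[1]/-q[2]+K[1,2])
# tip row per column
for u in range(300,340,3):
    r=np.where(k[:,u])[0]; print(u,(r.min(),z[r.min(),u].round(3),o[r.min(),u].round(3)) if len(r) else None,end=" ")
E
```

```text
1185 [0.19419349 0.19519199 0.19688206 0.21239231] s [-0.00838383  0.00887349] o [0.12348126 0.1252907  0.13547978]
cam pos [ 0.55030036 -0.01174903  0.35699738]
0.159 319.06152822881546 217.0516530660684
0.18 319.04672499705333 229.23852247602804
0.197 319.03220083739814 241.1956437216702
0.21 319.01908978838935 251.9894112357635
300 (np.int64(247), np.float64(0.208), np.float64(0.124)) 303 (np.int64(236), np.float64(0.195), np.float64(0.124)) 306 (np.int64(236), np.float64(0.196), np.float64(0.124)) 309 (np.int64(237), np.float64(0.196), np.float64(0.124)) 312 (np.int64(239), np.float64(0.196), np.float64(0.125)) 315 (np.int64(239), np.float64(0.195), np.float64(0.126)) 318 (np.int64(239), np.float64(0.196), np.float64(0.125)) 321 (np.int64(239), np.float64(0.196), np.float64(0.125)) 324 (np.int64(239), np.float64(0.195), np.float64(0.125)) 327 (np.int64(239), np.float64(0.196), np.float64(0.125)) 330 (np.int64(237), np.float64(0.197), np.float64(0.124)) 333 (np.int64(236), np.float64(0.195), np.float64(0.124)) 336 (np.int64(236), np.float64(0.196), np.float64(0.124)) 339 (np.int64(247), np.float64(0.209), np.float64(0.124))
```

The fingers really end about 36 mm above the reported TCP (0.195 against 0.159). That explains the slip, because the overlap under the tab was only about 10 mm. I'll back out, lower past the edge with a proper overlap and try again, including the offset.

>>> {"method": "step_arm", "body": {
  "delta_pos": [
    [-0.09,-0.47,0],
    [-0.09,-0.47,0],
    [-0.09,-0.47,0],
    [-0.1,-0.47,0],
    [-0.1,-0.47,0],
    [0,0,0],
    [0,0,-0.7],
    [0,0,-0.7],
    [0,0,-0.7],
    [0,0,-0.7],
    [0,0,-0.7],
    [0,0,0]
  ],
  "turn": [0,0,0,0,0,0,0,0,0,0,0,0]
}}

```text
time: 6.5
ee_pos: [0.5222, -0.1444, 0.0694]
eef_rot: [0.774, 0.634, -0.001, -0.002]
ft_force: [-0.2, -0.7, -0.2]
width: 0.0005
grip_force: 0.0
```

```bash
sed -i 's/^def emit(path,s=0.):/OFF=.036\ndef emit(path,s=0.):/; s/\*(M-ey\*r+ex\*s),z\]/*(M-ey*r+ex*s),z-OFF]/' plan.py; python3 - <<'E'
from plan import *
leaf()
a=edge(.575,.045,-.005); ph=np.linspace(.59,.95,10); d=np.linspace(.045,.038,10)
emit([(.188,a[1]),(.18,a[1]),a]+[edge(x,y,.002) for x,y in zip(ph,d)])
E
```

```text
-0.08 0.028 0.073 ang 0.582 141
-0.08 0.053 0.089 ang 0.578 148
-0.08 0.078 0.104 ang 0.567 156
-0.08 0.103 0.12 ang 0.565 165
0.085 0.028 0.073 ang 0.583 139
0.085 0.053 0.089 ang 0.579 142
0.085 0.077 0.104 ang 0.569 150
0.085 0.103 0.12 ang 0.569 161
t 6.55 rho 0.1949 s -0.0005 z 0.0709 F [-0.7  0.2 -0.4]
[[0.07, 0.27, 0.05], [0.06, 0.31, -0.0], [0.06, 0.26, -0.0], [0.06, 0.33, 0.09], [0.04, 0.17, 0.28], [0.03, 0.18, 0.27], [0.04, 0.18, 0.27], [0.04, 0.2, 0.26], [0.04, 0.2, 0.25], [0.04, 0.21, 0.24], [0.04, 0.22, 0.23], [0.05, 0.23, 0.22], [0.05, 0.23, 0.21]]
```

>>> {"method": "step_arm", "body": {
  "delta_pos": [
    [0.07,0.27,0.05],
    [0.06,0.31,0],
    [0.06,0.26,0],
    [0.06,0.33,0.12],
    [0.04,0.17,0.28],
    [0.03,0.18,0.27],
    [0.04,0.18,0.27],
    [0.04,0.2,0.26],
    [0.04,0.2,0.25],
    [0.04,0.21,0.24]
  ],
  "turn": [0,0,0,0,0,0,0,0,0,0]
}}

```text
time: 7.55
ee_pos: [0.536, -0.0868, 0.1157]
eef_rot: [0.774, 0.633, 0.0, 0.0]
ft_force: [1.2, -1.6, -0.8]
width: 0.0005
grip_force: 0.6
```

```bash
python3 - <<'E'
from plan import *
leaf(); ph=np.linspace(.86,1.3,12); d=np.linspace(.04,.035,12)
emit([edge(x,y,.002) for x,y in zip(ph,d)])
E
```

```text
-0.08 0.028 0.091 ang 0.913 147
-0.08 0.053 0.118 ang 0.878 162
-0.08 0.078 0.146 ang 0.866 179
-0.08 0.101 0.26 ang 1.112 260
0.085 0.028 0.088 ang 0.887 144
0.085 0.053 0.117 ang 0.875 154
0.085 0.078 0.147 ang 0.869 167
0.085 0.099 0.174 ang 0.879 200
t 7.6 rho 0.1343 s 0.0012 z 0.1166 F [-0.3 -0.9  2.7]
[[-0.03, 0.11, 0.04], [0.05, 0.23, 0.22], [0.04, 0.23, 0.2], [0.05, 0.24, 0.19], [0.05, 0.25, 0.19], [0.05, 0.25, 0.17], [0.05, 0.26, 0.16], [0.06, 0.26, 0.15], [0.05, 0.27, 0.15], [0.05, 0.28, 0.13], [0.06, 0.27, 0.11], [0.06, 0.29, 0.11]]
```

Tracking well: the leaf is at 0.875 rad with a light contact force.

>>> {"method": "step_arm", "body": {
  "delta_pos": [
    [0,0.11,0.04],
    [0.04,0.23,0.22],
    [0.04,0.23,0.2],
    [0.05,0.24,0.19],
    [0.05,0.25,0.19],
    [0.05,0.25,0.17],
    [0.05,0.26,0.16],
    [0.05,0.26,0.15],
    [0.05,0.27,0.15],
    [0.05,0.28,0.13],
    [0.06,0.27,0.11],
    [0.06,0.29,0.11]
  ],
  "turn": [0,0,0,0,0,0,0,0,0,0,0,0]
}}

```text
time: 8.8
ee_pos: [0.5495, -0.0134, 0.1607]
eef_rot: [0.774, 0.633, -0.0, -0.0]
ft_force: [-0.4, -0.9, -0.5]
width: 0.0005
grip_force: 0.4
```

```bash
python3 - <<'E'
from plan import *
leaf(); ph=np.linspace(1.33,1.62,7)
A=[edge(x,.035,.002) for x in ph]+[face(x,.153,.002) for x in np.arange(1.67,1.9,.05)]
print(np.round(A,3).tolist()); emit(A)
E
```

```text
-0.08 0.022 0.149 ang 1.344 93
[[0.054, 0.2], [0.045, 0.202], [0.036, 0.203], [0.027, 0.204], [0.018, 0.205], [0.009, 0.206], [0.0, 0.205], [-0.006, 0.205], [-0.013, 0.204], [-0.021, 0.202], [-0.028, 0.201], [-0.036, 0.199]]
t 8.85 rho 0.0594 s -0.0001 z 0.1612 F [-0.1  0.3 -0.3]
[[0.04, 0.2, 0.09], [0.07, 0.35, 0.09], [0.07, 0.35, 0.06], [0.07, 0.35, 0.05], [0.07, 0.36, 0.03], [0.07, 0.35, 0.01], [0.08, 0.36, -0.0], [0.04, 0.23, -0.03], [0.06, 0.3, -0.04], [0.06, 0.29, -0.05], [0.06, 0.3, -0.07], [0.06, 0.28, -0.08]]
```

>>> {"method": "step_arm", "body": {
  "delta_pos": [
    [0.04,0.2,0.09],
    [0.07,0.35,0.09],
    [0.07,0.35,0.06],
    [0.07,0.35,0.05],
    [0.07,0.36,0.03],
    [0.07,0.35,0.01],
    [0.07,0.36,0],
    [0.05,0.23,-0.03],
    [0.06,0.3,-0.04],
    [0.06,0.29,-0.05],
    [0.06,0.3,-0.07],
    [0.06,0.28,-0.08]
  ],
  "turn": [0,0,0,0,0,0,0,0,0,0,0,0]
}}

```text
time: 10.05
ee_pos: [0.5683, 0.0798, 0.1619]
eef_rot: [0.774, 0.633, 0.0, -0.0]
ft_force: [-1.2, -0.1, 1.1]
width: 0.0004
grip_force: 0.4
```

```bash
python3 - <<'E'
from plan import *
leaf(-1)
A=[face(x,.153,.002) for x in np.linspace(1.92,2.4,12)]
print(np.round(A,3).tolist()); emit(A)
E
```

```text
-0.08 -0.109 0.049 ang -3.092 67
[[-0.043, 0.196], [-0.049, 0.194], [-0.055, 0.191], [-0.061, 0.188], [-0.067, 0.185], [-0.073, 0.182], [-0.078, 0.178], [-0.084, 0.174], [-0.089, 0.17], [-0.094, 0.165], [-0.099, 0.161], [-0.103, 0.156]]
t 10.1 rho -0.0353 s -0.0004 z 0.1615 F [-0.7  0.3 -0.7]
[[0.07, 0.29, -0.05], [0.05, 0.25, -0.1], [0.05, 0.24, -0.11], [0.05, 0.23, -0.11], [0.04, 0.23, -0.13], [0.05, 0.22, -0.14], [0.04, 0.22, -0.15], [0.04, 0.21, -0.16], [0.04, 0.21, -0.16], [0.04, 0.19, -0.18], [0.04, 0.19, -0.19], [0.04, 0.18, -0.19]]
```

```bash
python3 - <<'E'
from bench import *
import cv2,numpy as np
a=camera("wrist")["image"][:,:,::-1]; b=camera("scene")["image"][90:270,190:430,::-1]; 
b=cv2.resize(b,(400,300),interpolation=cv2.INTER_CUBIC); a=cv2.resize(a,(400,250))
cv2.imwrite("pics/c4.png",np.vstack([a,b]))
E
```

```text
(no output)
```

View pics/c4.png

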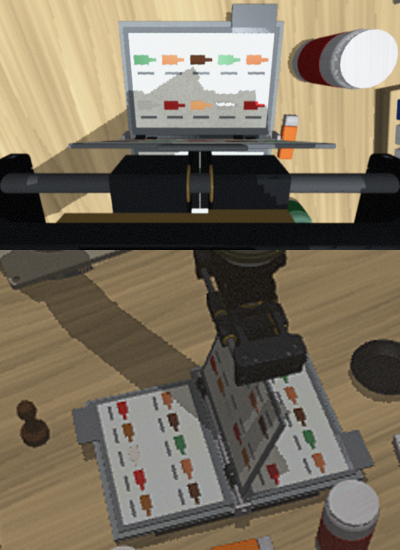

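The leaf is just past upright with the fingers pushing it from behind. The lower leaf (left half of the scene crop) and the turned leaf both lie flat, so I'll continue over and down.

>>> {"method": "step_arm", "body": {
  "delta_pos": [
    [0.07,0.29,-0.05],
    [0.05,0.25,-0.1],
    [0.05,0.24,-0.11],
    [0.05,0.23,-0.11],
    [0.04,0.23,-0.13],
    [0.05,0.22,-0.14],
    [0.04,0.22,-0.15],
    [0.04,0.21,-0.16],
    [0.04,0.21,-0.16],
    [0.04,0.19,-0.18],
    [0.04,0.19,-0.19],
    [0.04,0.18,-0.19]
  ],
  "turn": [0,0,0,0,0,0,0,0,0,0,0,0]
}}

```text
time: 11.4
ee_pos: [0.5819, 0.146, 0.1198]
eef_rot: [0.774, 0.633, -0.0, -0.0]
ft_force: [-0.8, -0.5, 1.1]
width: 0.0004
grip_force: 0.3
```

```bash
python3 - <<'E'
from plan import *
leaf(-1)
A=[face(x,.153,.002) for x in np.linspace(2.44,2.92,12)]
print(np.round(A,3).tolist()); emit(A)
E
```

```text
0.085 -0.028 0.078 ang 2.436 141
0.085 -0.053 0.101 ang 2.422 151
0.085 -0.074 0.267 ang 1.907 244
0.085 -0.095 0.268 ang 1.989 34
[[-0.107, 0.151], [-0.112, 0.146], [-0.116, 0.141], [-0.119, 0.135], [-0.123, 0.129], [-0.126, 0.124], [-0.129, 0.118], [-0.132, 0.112], [-0.134, 0.105], [-0.136, 0.099], [-0.138, 0.093], [-0.14, 0.086]]
t 11.45 rho -0.1023 s -0.0001 z 0.119 F [-1.  -0.  -0.6]
[[0.04, 0.2, -0.15], [0.04, 0.16, -0.21], [0.03, 0.16, -0.21], [0.03, 0.14, -0.22], [0.02, 0.14, -0.23], [0.03, 0.13, -0.24], [0.02, 0.11, -0.24], [0.02, 0.11, -0.24], [0.02, 0.1, -0.25], [0.02, 0.08, -0.25], [0.01, 0.08, -0.26], [0.02, 0.06, -0.26]]
```

>>> {"method": "step_arm", "body": {
  "delta_pos": [
    [0.04,0.2,-0.15],
    [0.04,0.16,-0.21],
    [0.03,0.16,-0.21],
    [0.03,0.14,-0.22],
    [0.02,0.14,-0.23],
    [0.03,0.13,-0.24],
    [0.02,0.11,-0.24],
    [0.02,0.11,-0.24],
    [0.02,0.1,-0.25],
    [0.02,0.08,-0.25],
    [0.01,0.08,-0.26],
    [0.02,0.06,-0.26]
  ],
  "turn": [0,0,0,0,0,0,0,0,0,0,0,0]
}}

```text
time: 12.65
ee_pos: [0.5894, 0.1825, 0.0507]
eef_rot: [0.774, 0.633, 0.0, -0.0]
ft_force: [-0.4, 0.0, 0.7]
width: 0.0005
grip_force: 0.2
```

```bash
python3 - <<'E'
from plan import *
leaf(-1)
A=[face(x,.153,.002) for x in np.linspace(2.96,3.12,5)]
print(np.round(A,3).tolist()); emit(A)
E
```

```text
0.085 -0.027 0.059 ang 2.964 132
0.085 -0.053 0.065 ang 2.942 134
0.085 -0.077 0.07 ang 2.94 134
0.085 -0.105 0.078 ang 2.921 212
[[-0.141, 0.08], [-0.142, 0.074], [-0.143, 0.068], [-0.143, 0.062], [-0.143, 0.056]]
t 12.7 rho -0.1388 s 0.0001 z 0.0496 F [ 0.8  0.5 -0.1]
[[0.01, 0.09, -0.22], [0.01, 0.04, -0.24], [0.01, 0.03, -0.24], [-0.0, 0.02, -0.25], [0.0, 0.01, -0.24]]
```

>>> {"method": "step_arm", "body": {
  "delta_pos": [
    [0.01,0.06,-0.22],
    [0,0.02,-0.24],
    [0,0.02,-0.24],
    [0,0,-0.2],
    [0,0,-0.15],
    [0,0,-0.1],
    [0,0,0]
  ],
  "turn": [0,0,0,0,0,0,0]
}}

```text
time: 13.4
ee_pos: [0.5895, 0.1847, 0.0221]
eef_rot: [0.774, 0.633, -0.0, -0.0]
ft_force: [-0.3, 0.3, 1.2]
width: 0.0004
grip_force: 0.0
```

```bash
python3 - <<'E'
from plan import *
where(); leaf(-1)
E
```

```text
t 13.4 rho -0.1411 s 0.0003 z 0.0221 F [-0.3  0.3  1.2]
0.085 -0.027 0.054 ang -3.136 130
0.085 -0.053 0.055 ang 3.136 130
0.085 -0.077 0.056 ang 3.126 129
0.085 -0.106 0.058 ang 3.113 191
```

>>> {"method": "step_arm", "body": {
  "delta_pos": [
    [0,0,-0.04],
    [0,0,-0.04],
    [0,0,-0.04],
    [0,0,0]
  ],
  "turn": [0,0,0,0]
}}

```text
time: 13.85
ee_pos: [0.5897, 0.1848, 0.0195]
eef_rot: [0.774, 0.633, 0.0, 0.0]
ft_force: [0.1, -0.3, -0.0]
width: 0.0005
grip_force: 0.0
```

>>> {"method": "step_arm", "body": {
  "delta_pos": [
    [0,0,-0.04],
    [0,0,-0.04],
    [0,0,0]
  ],
  "turn": [0,0,0]
}}

```text
time: 14.15
ee_pos: [0.5898, 0.1848, 0.0181]
eef_rot: [0.774, 0.633, 0.0, 0.0]
ft_force: [-3.3, -1.6, 6.6]
width: 0.0004
grip_force: 3.3
```

Contact shows a 6.6 N press, so the leaf is down on its stop. I'll lift off straight up and check.

>>> {"method": "step_arm", "body": {
  "delta_pos": [
    [0,0,0.2],
    [0,0,0.5],
    [0,0,0.9],
    [0,0,0.9],
    [0,0,0.9],
    [0,0,0.9],
    [0,-0.8,0.5],
    [0,-0.9,0],
    [0,-0.9,0],
    [0,-0.9,0],
    [0,-0.9,0],
    [0,-0.9,0]
  ],
  "turn": [0,0,0,0,0,0,0,0,0,0,0,0]
}}

```text
time: 15.35
ee_pos: [0.5898, 0.0515, 0.1385]
eef_rot: [0.774, 0.633, 0.0, 0.0]
ft_force: [0.4, -0.2, -0.4]
width: 0.0005
grip_force: 0.0
```

>>> {"method": "step_arm", "body": {
  "delta_pos": [
    [0,-0.9,0],
    [0,-0.9,0],
    [0,-0.9,0],
    [0,-0.9,0],
    [0,-0.9,0],
    [0,-0.9,0],
    [0,0,0],
    [0,0,0]
  ],
  "turn": [0,0,0,0,0,0,0,0]
}}

```text
time: 16.15
ee_pos: [0.5898, -0.0826, 0.1382]
eef_rot: [0.774, 0.633, 0.0, 0.0]
ft_force: [-0.7, 0.8, 0.1]
width: 0.0004
grip_force: 0.0
```

```bash
python3 - <<'E'
from plan import *
from bench import camera
import cv2
where(); leaf(-1); print("right"); leaf(1)
b=camera("scene")["image"][90:310,150:480,::-1]; cv2.imwrite("pics/c5.png",cv2.resize(b,None,fx=2,fy=2,interpolation=cv2.INTER_CUBIC))
E
```

```text
t 16.15 rho 0.121 s 0.0528 z 0.1382 F [-0.7  0.8  0.1]
-0.08 -0.027 0.054 ang -3.114 131
-0.08 -0.053 0.054 ang -3.138 136
-0.08 -0.077 0.054 ang -3.135 132
-0.08 -0.102 0.054 ang -3.136 137
0.085 -0.027 0.054 ang -3.112 127
0.085 -0.053 0.053 ang -3.12 131
0.085 -0.078 0.054 ang -3.136 130
0.085 -0.102 0.053 ang -3.13 128
right
-0.08 0.028 0.049 ang -0.211 133
-0.08 0.052 0.049 ang -0.107 131
-0.08 0.078 0.049 ang -0.073 135
-0.08 0.102 0.049 ang -0.057 130
0.085 0.027 0.048 ang -0.227 129
0.085 0.053 0.049 ang -0.107 128
0.085 0.081 0.05 ang -0.059 182
0.085 0.096 0.049 ang -0.06 67
```

View pics/c5.png

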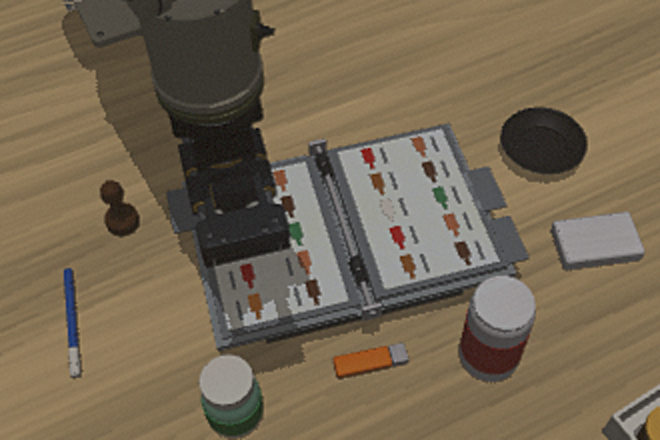

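The upper leaf lies flat on the left, its tab at crop (480,185) beside the turned leaf's tab. The lower leaf is flat, the bystanders have not moved, and the robot is clear of everything.

```bash
python3 -c "
from bench import *
print(close_job())"
```

```text
the job is handed in; nothing more can be done
None
```

The job is handed in: the upper leaf lies flat on the left, the other two leaves lie flat on their own sides, no bystander visibly moved and the robot was clear, though the fingers slipped over the tab once (no verdict was shown).

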